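# Seat the embossing die on its locating pin

### The job

With a fingertip, turn the round embossing die plate on its stand (push its upright stud round) until the notch in its rim is over the stand's locating pin, then press it down at its centre so that it sits fully home over the pin. Do not pinch, force or lift the plate, leave the other craft things on the table where they are, and take your hand away at the end.

Things in the scene. Friction and masses are not known exactly. Their poses are not given: they have to be found in the camera images.
- stand: Embossing stand, fixed to the table: grey cast plate 190 x 190 mm, its flat top 14 mm above the table, with a 20 mm thick upright steel spindle in the middle (top 36 mm above the table). Origin: centre of its underside, at table height, on the spindle's axis; z up; its x axis points along the locating pin.
- collar (a joint): Black rubber collar, 60 mm across, gripping the spindle by friction under the die plate; it carries the plate until that is pressed. Value: metres it has slid down, 0 at the start (top 26 mm above the table), 0.007 at its stop (19 mm). A steady push of about 4 to 6 N on the plate moves it and it stays where it is left.
- pin (a point): Locating pin: a round steel bar 7 mm thick, lying level and radially on the stand; it runs from 48 to 68 mm from the spindle's axis into a small dark steel block (68 to 88 mm out, top 28 mm above the table). Its axis is 21.5 mm and its top 25 mm above the table. This point is on the bar's axis, 52 mm from the spindle's axis.
- die: Round embossing die plate: aluminium, 120 mm across, 11 mm thick, about 0.3 kg, loose; its blind centre bore (1 mm play) sits over the spindle. It turns either way with about 2 N at the stud and stops when the push stops. Origin: centre of its underside; z up; x axis to the notch. The underside starts 26 mm above the table, 1 mm above the pin; 19 mm when seated.
- notch (a point): The notch in the plate's rim, a wedge-shaped gap with radial sides: 16 mm deep (44 to 60 mm from the axis), 18 degrees wide (14 mm at its inner end, 19 mm at the rim), so the pin has about 4 degrees of play to each side. This point is in the gap, 52 mm from the plate's axis, half-way up the plate's thickness.
- stud: Upright round steel stud fixed on the plate, opposite the notch, 42 mm from the plate's axis: 12 mm thick, rounded top, standing 24 mm above the plate's top face. Origin: on its axis, 10 mm above the plate's top face. At that height 15 mm are free between it and the boss, and nothing stands outside it. To be pushed sideways, not pinched.
- boss (a point): Centre boss of the plate, a low cone: 54 mm across at the plate's top face, narrowing to a flat top 30 mm across, 12 mm higher (49 mm above the table at the start, 42 mm when seated). This point is the centre of its flat top: the place to press, gently, as it comes to a firm stop.
- spare_mid (a point): Bystander: spare die, flat aluminium disc 84 mm across and 10 mm thick with a hole and a notch, lying loose on the table. Point: its centre.
- scissors_mid (a point): Bystander: scissors with black handles, about 190 mm long, 10 mm high, lying on the table. Point: near the pivot.
- glue_mid (a point): Bystander: glue stick standing upright, 29 mm across, 88 mm tall. Point: its centre.
- burnisher_mid (a point): Bystander: embossing tool with wooden handle, 145 mm long, 14 mm high, lying on the table beyond the stand. Point: near its middle.
- pot_mid (a point): Bystander: small lidded jar, 48 mm across, 50 mm tall. Point: its centre.
- stamp_mid (a point): Bystander: wooden rubber stamp, block 55 x 35 mm, 58 mm tall with its knob. Point: its centre.
Not all that is in view belongs to the job. Several things have the shape of the die; the one meant has the colours described above.

How it is judged:
By the outcome, as a careful person would: the job done as asked, in the order asked, and still so for the second after the job is handed in, with the robot touching nothing.
It also fails if it takes over 72 s, if anything falls off the work surface, if the arm or the gripper's body presses on something with over 40 N, if the wrist force passes 120 N, or if a joint passes its speed limit or range.

### The arm

A 6-joint arm with a two-finger parallel gripper is mounted at the origin on the work surface. World frame = base frame: x ahead of the robot, y to its left, z up, the work surface at z = 0. Lengths are in m, angles in rad, forces in N, time in s.
With the tool pointing down it reaches from about 0.3 to 0.775 m from the base axis. Payload 14.6 kg.
Tool frame: the origin (TCP) lies on the centre line of the jaws, within the pads' length; the fingertips stand 14 mm ahead of it and the grasp point (between the pads) lies 5 mm behind it; x points along the fingers, y is the direction in which the jaws open and shut, and the axes are right-handed (so a half turn about x gives the same grasp; the last joint's range is limited). The gripper opens to 94 mm and grips with 3 to 60 N. Pads are 16 mm wide; open, the fingers measure 119 mm over their backs; the gripper's body (75 mm by 177 mm) begins 78 mm behind the grasp point.
Start: joints at [-1.34, 0.3, 1.521, -0, 1.321, -0.067], TCP at [0.161, -0.526, 0.219] pointing down, gripper open.
Joint ranges: [-3.03, 3.03], [-0.79, 2.21], [0.23, 2.52], [-1.04, 4.18], [0, 3.07], [-2.55, 2.55]. Speed limits (rad/s): [2.22, 2.22, 2.57, 3.14, 3.14, 3.14].

### API

Orientations are given as [roll, pitch, yaw] about the fixed x, y, z axes, in that order (R = Rz(yaw) Ry(pitch) Rx(roll)).
In Python, from station import * gives the robot as it stands. The module is installed in compiled form; this text tells all that it offers.
- The arm moves only by the shell command python3 -m handwheel 'ROWS' [FORCE]. ROWS is JSON, a list of rows, each a list of 3 entries, a list of its own where there are three numbers: the shift along the tool's x, y, z in mm, then the turn about the tool's x in rad, then the gripper command: -1 is fully open, 1 is shut, values between are in proportion. In form: [[[dx, dy, dz], spin, gripper], ...]. A call has exactly 5 rows; each row is the pose to reach, as a shift and turn from the pose measured when the call began, along the tool's axes at that moment; what a row does not reach only later rows make up. A row lasts 1/10 s, in which the tool goes at most 50 mm and 8.59 degrees, less where a joint would pass 70% of its speed; a pose out of reach is approached as far as the arm can. A call with a gripper value outside its range is refused whole. The fingers move at their own pace and stop on an object; FORCE is the grip in N (left out, the last holds). Time passes only in rows, so rows that repeat a pose let the fingers close, or fill a call up. It gives the time, the measured TCP pose, the force and the opening at its end, in the units of the state.
- get_obs(): the state, without advancing time (a new reading comes with each control period).
- camera(name): name is "scene" or "side" or "wrist"; returns (picture, depth): 384x512x3 uint8, blue, green, red; 384x512 float32, m along the optical axis (not along the pixel's ray), 0 where there is no reading.
- camera_info(name): a dict with "fx", "fy", "cx", "cy" (pixels), "extrinsics" (4x4, takes a point from camera to world coordinates). Camera axes: x right, y down, z forward; pixel columns grow to the right and rows downward; lengths in m; the calibration is good to about 2 mm. A picture is of the moment at which its call begins: read the wrist's pose just before it. camera_info takes no time and is no camera call; for the wrist camera it gives the pose at the moment of the call.
- hand_in(): hands the job in, once; it reports no verdict.
The state is a dict: "time_s": time; "qpos": joint angles; "joint_vel": joint speeds; "tau": joint torques, N m; "ee_pos": TCP position; "eef_rot": TCP orientation; "force": force on the tool from outside, world axes, zero at the start; "moment": the same for the moment, N m; "grip_width": finger opening in m.
Only numpy, scipy, OpenCV 4.12 (cv2) and the standard library are available. Lean on these libraries where they do the work, as an engineer would, in place of code of your own. Each camera call takes 0.05 s, during which the arm holds its last target. There are 200 camera calls.

## Working session

There is one attempt and no reset: what is moved stays moved. The work goes in short steps, Python scripts to look and compute and a shell command to move; the robot and the scene stay as the last step left them, time stands still between calls to the robot, and variables do not carry over. Pictures are saved under pics/ and viewed, about 8 in all and at most 12, crops included, and the job is handed in when it is done.

```bash
mkdir -p pics; cat > h.py <<'E'
from station import *
import numpy as np, cv2
def pts(name):
    o=camera(name); i=camera_info(name); d=o[1]
    v,u=np.mgrid[0:384,0:512]
    P=np.stack([(u-i['cx'])/i['fx']*d,(v-i['cy'])/i['fy']*d,d,np.ones_like(d)],-1)@i['extrinsics'].T
    P[d==0]=np.nan
    return o[0],P[...,:3]
E
python3 - <<'E'
from h import *
o=get_obs(); print({k:np.round(v,3).tolist() for k,v in o.items()})
ims=[]
for n in ('scene','side','wrist'):
    im,P=pts(n); np.savez(''+n,im=im,P=P); cv2.imwrite(f'pics/{n}0.png',im)
E
```

```text
{'time_s': 0.0, 'qpos': [-1.34, 0.3, 1.522, -0.0, 1.321, -0.067], 'joint_vel': [0.0, -0.001, 0.002, -0.0, -0.001, 0.0], 'tau': [-0.001, -53.18, -35.274, 0.071, 0.024, -0.0], 'ee_pos': [0.161, -0.526, 0.219], 'eef_rot': [-1.612, 1.57, 1.827], 'force': [-0.196, -0.12, -0.307], 'moment': [-0.017, -0.043, 0.025], 'grip_width': 0.094}
```

View pics/scene0.png

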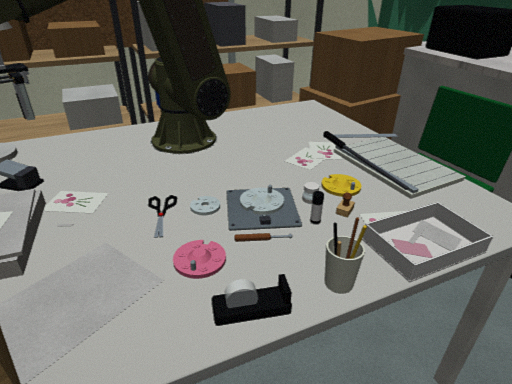

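View pics/side0.png

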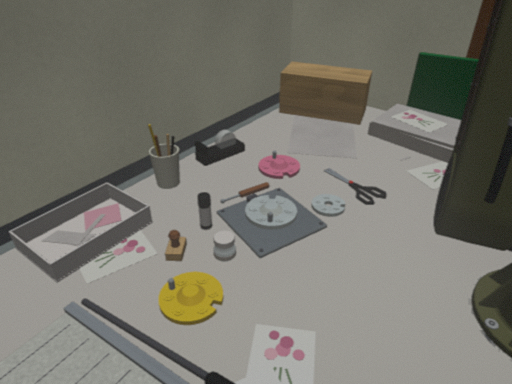

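The scene view shows the aluminium die on the grey stand at about (262,200), with the stud near (270,188) and the pin block near (265,219). In the side view the die is at (271,210), the stud at (270,217) and the block near (252,197). Next I'll measure them.

```bash
python3 - <<'E'
from h import *
for n,(u0,v0,u1,v1) in {'scene':(215,170,310,240),'side':(205,175,335,260)}.items():
    f=np.load(n+'.npz'); im,P=f['im'],f['P']
    Q=P[v0:v1,u0:u1].reshape(-1,3); c=im[v0:v1,u0:u1].reshape(-1,3).astype(int)
    ok=np.isfinite(Q[:,0]); Q=Q[ok];c=c[ok]
    print(n,'zhist',np.histogram(Q[:,2],np.arange(-.004,.09,.004))[0])
    s=(Q[:,2]>.009)&(Q[:,2]<.019)
    r=cv2.minAreaRect((Q[s,:2]*1000).astype(np.float32)); print('stand',r)
    t=(Q[:,2]>.034)&(Q[:,2]<.041); 
    (cx,cy),rad=cv2.minEnclosingCircle((Q[t,:2]*1000).astype(np.float32)); print('die',cx,cy,rad,t.sum())
    b=(Q[:,2]>.045)&(Q[:,2]<.052); print('boss',np.median(Q[b],0),b.sum())
    k=Q[:,2]>.054; print('stud',Q[k].mean(0),k.sum())
    i=cv2.resize(im[v0-5:v1+5,u0-5:u1+5],None,fx=5,fy=5,interpolation=cv2.INTER_CUBIC); cv2.imwrite(f'pics/{n}c.png',i[:600,:800]); print(i.shape)
    # polar profile of top: max angle gap at r 50-58
    d=Q[:,:2]-np.array([cx,cy])/1000; rr=np.hypot(*d.T); a=np.degrees(np.arctan2(d[:,1],d[:,0]))
    m=(rr>.047)&(rr<.057)
    for k0 in range(-180,180,10):
        w=m&(a>=k0)&(a<k0+10)
        if w.any(): print(k0,int(1000*np.median(Q[w,2])),int(1000*Q[w,2].min()),end=' | ')
    print()
E
python3 - <<'E'
import cv2,numpy as np
a=cv2.imread('pics/scenec.png');b=cv2.imread('pics/sidec.png')
print(a.shape,b.shape)
E
```

```text
scene zhist [3036   80  231 1300  540   24   37  110   71  581  124   49  101   22
    7    3    0    0    0    0    0    0    0]
stand ((585.7479858398438, 64.7234115600586), (264.9842834472656, 231.692138671875), 70.21485137939453)
die 575.9512939453125 105.14818572998047 98.4813003540039 485
boss [0.5651265  0.07725183 0.04680482] 99
stud [0.54183354 0.10214984 0.05565861] 8
(400, 525, 3)
-180 34 33 | -170 35 35 | -160 35 34 | -130 44 44 | -120 46 45 | -110 45 41 | -100 44 40 | -90 39 34 | -80 34 32 | -70 34 33 | -60 34 10 | -50 33 10 | -40 26 10 | -30 25 9 | -20 11 10 | -10 11 9 | 0 11 10 | 10 11 9 | 20 11 9 | 30 11 11 | 40 12 11 | 50 11 10 | 60 10 10 | 70 11 9 | 80 11 11 | 90 10 9 | 100 11 8 | 110 11 10 | 120 11 9 | 130 12 12 | 
side zhist [2720 2548  207  751 2557  117   68  118  138  269  846  110  124  302
   22   18   13    8    8    9    8    7   18]
stand ((575.54833984375, 59.557586669921875), (362.2773132324219, 247.71522521972656), 80.65746307373047)
die 566.337158203125 124.01658630371094 116.64665222167969 1095
boss [0.56652204 0.20906663 0.04920039] 395
stud [0.63732815 0.16148482 0.07194915] 119
(475, 700, 3)
-180 13 11 | -170 28 11 | -160 31 12 | -150 36 12 | -140 37 37 | -130 37 36 | -120 44 37 | -110 48 46 | -100 48 47 | -90 48 46 | -80 43 40 | -70 36 35 | -60 37 35 | -50 37 35 | -40 36 34 | -30 14 12 | -20 14 11 | -10 14 12 | 0 13 12 | 10 13 11 | 20 12 0 | 30 9 -2 | 40 1 1 | 50 0 0 | 60 0 0 | 70 0 0 | 80 0 -1 | 90 0 0 | 100 0 -1 | 110 9 -2 | 120 14 12 | 130 13 12 | 140 14 13 | 150 13 12 | 160 13 12 | 170 13 11 | 
(400, 525, 3) (475, 700, 3)
```

View pics/scenec.png

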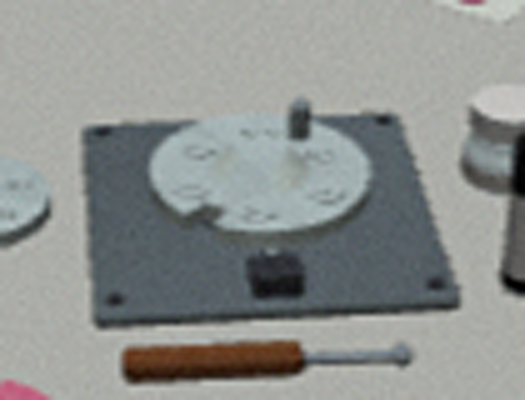

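View pics/sidec.png

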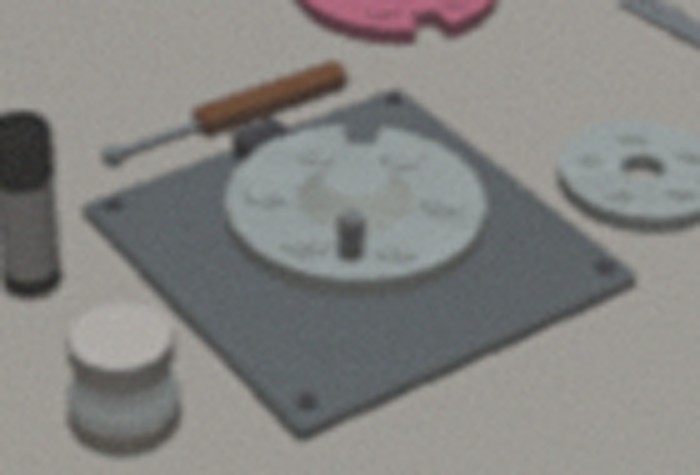

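The crops show the notch at scene crop (207,213) and side crop (361,130). The stud top is at (300,103) and (351,214), and the block top at (275,260) in the scene crop. I'll intersect those pixel rays with planes at the known heights.

```bash
cat >> h.py <<'E'
def ray(name,u,v,z):
    i=camera_info(name); T=i['extrinsics']
    d=T[:3,:3]@np.array([(u-i['cx'])/i['fx'],(v-i['cy'])/i['fy'],1]); o=T[:3,3]
    return (o+d*(z-o[2])/d[2])[:2]
E
python3 - <<'E'
from h import *
off={'scene':(210,165),'side':(200,170)}
def r(n,u,v,z): return np.round(1000*ray(n,off[n][0]+(u-2)/5,off[n][1]+(v-2)/5,z),1)
for n,q in {'scene':dict(A=(85,128,.014),B=(403,114,.014),C=(459,302,.014),D=(97,322,.014),stud=(300,102,.059),notch=(207,212,.037),blk=(275,258,.028),boss=(263,150,.049)),
 'side':dict(A=(86,209,.014),B=(397,92,.014),C=(634,277,.014),D=(299,437,.014),stud=(350,216,.060),notch=(361,131,.037),boss=(355,180,.049))}.items():
    R={k:r(n,*x) for k,x in q.items()}; print(n,R,'ctr',np.mean([R[k] for k in 'ABCD'],0))
    f=np.load(n+'.npz'); P=f['P'];im=f['im']
    c=np.mean([R[k] for k in 'ABCD'],0)/1000
    Q=P.reshape(-1,3); d=np.hypot(*(Q[:,:2]-c).T); 
    hi=Q[:,2]>.028 if n=='scene' else Q[:,2]>.03
    for _ in range(6):
        m=(d<.068)&(Q[:,2]>.031)&(Q[:,2]<.041); X=Q[m,:2]; (x,y),rad=cv2.minEnclosingCircle((X*1000).astype(np.float32))
    print('die',x,y,rad)
    k=(d<.06)&(Q[:,2]>.053); print('studpts',1000*Q[k].mean(0),k.sum())
for n in ('wrist',): print(camera_info(n)['extrinsics'].round(3).tolist())
E
```

```text
scene {'A': array([452.9,   7.4]), 'B': array([513.3, 186.6]), 'C': array([688.9, 121.1]), 'D': array([630.7, -53.4]), 'stud': array([544.6, 101. ]), 'notch': array([593.8,  23. ]), 'blk': array([634.2,  43.2]), 'boss': array([567.4,  67.7])} ctr [571.45   65.425]
die 563.5541381835938 65.97249603271484 60.758460998535156
studpts [542.27421878 101.76687574  55.45099493] 9
side {'A': array([674.8, 128.7]), 'B': array([615.1, -45.8]), 'C': array([441.3,  13.6]), 'D': array([499.5, 191.5]), 'stud': array([536.8, 105.7]), 'notch': array([590.2,  22.1]), 'boss': array([559.4,  70.3])} ctr [557.675  72.   ]
die 560.9203491210938 69.2333755493164 61.82868194580078
studpts [537.04766541 105.88493082  57.02882057] 24
[[0.293, -0.919, -0.262, 0.236], [-0.956, -0.282, -0.079, -0.502], [-0.001, 0.274, -0.962, 0.384], [0.0, 0.0, 0.0, 1.0]]
```

```bash
cat >> h.py <<'E'
from scipy.spatial.transform import Rotation as Ro
def Rt(): return Ro.from_euler('xyz',get_obs()['eef_rot']).as_matrix()
def to(x,y,z):
    o=get_obs(); R=Rt(); return np.round(1000*R.T@(np.array([x,y,z])-o['ee_pos']),1)
def st():
    o=get_obs(); R=Rt(); print('t',round(o['time_s'],2),'tcp',(1000*o['ee_pos']).round(1),'F',o['force'].round(1),'w',round(o['grip_width']*1000,1),'yaxis deg',np.degrees(np.arctan2(R[1,1],R[0,1])).round(1),'tilt',R[2,0].round(4),'j6',round(o['qpos'][5],2))
E
python3 -c "
from h import *
st();print(Rt().round(3),to(.563,.068,.24),to(.59,.06,.26))"
```

```text
t 0.15 tcp [ 161.3 -525.6  219. ] F [0.7 1.  0.1] w 94.0 yaxis deg -72.9 tilt -1.0 j6 -0.07
[[-0.     0.293 -0.956]
 [ 0.001 -0.956 -0.293]
 [-1.    -0.001 -0.   ]] [ -20.6 -449.7 -558.2] [ -40.6 -434.1 -581.6]
```

```bash
python3 -m handwheel '[[[-31,-140,-200],-0.7,1],[[-31,-140,-200],-0.7,1],[[-31,-140,-200],-0.7,1],[[-31,-140,-200],-0.7,1],[[-31,-140,-200],-0.7,1]]' 10; python3 -c "
from h import *
st();print(to(.61,.03,.25))"
```

```text
time_s: 0.65
ee_pos: [0.3123, -0.3312, 0.2504]
eef_rot: [-2.512, 1.57, 1.633]
force: [0.3, -0.7, -0.7]
grip_width: 0.0577
t 0.65 tcp [ 312.3 -331.2  250.4] F [ 0.3 -0.7 -0.7] w 57.7 yaxis deg -32.5 tilt -1.0 j6 -0.33
[   0.7   57.1 -464.6]
```

```bash
python3 -m handwheel '[[[0,30,-245],-0.72,1],[[0,30,-245],-0.72,1],[[0,30,-245],-0.72,1],[[0,30,-245],-0.72,1],[[0,30,-245],-0.72,1]]'; python3 -c "
from h import *
st();print(to(.61,.03,.25))"
```

```text
time_s: 1.15
ee_pos: [0.4701, -0.1387, 0.2506]
eef_rot: [3.005, 1.57, 1.593]
force: [0.0, -0.9, 0.9]
grip_width: 0.0175
t 1.15 tcp [ 470.1 -138.7  250.6] F [ 0.  -0.9  0.9] w 17.5 yaxis deg 9.1 tilt -1.0 j6 -0.52
[   0.7  164.8 -144.4]
```

```bash
python3 -m handwheel '[[[0,165,-144],-0.75,1],[[0,165,-144],-0.75,1],[[0,165,-144],-0.75,1],[[0,165,-144],-0.75,1],[[0,165,-144],-0.75,1]]'; python3 -c "
from h import *
st();im,P=pts('wrist');np.savez('w1',im=im,P=P,E=camera_info('wrist')['extrinsics']);cv2.imwrite('pics/w1.png',im);print(camera_info('wrist'))"
```

```text
time_s: 1.65
ee_pos: [0.6116, 0.033, 0.2498]
eef_rot: [2.943, 1.569, 2.284]
force: [-0.1, -0.4, -0.7]
grip_width: 0.0008
t 1.65 tcp [611.6  33.  249.8] F [-0.1 -0.4 -0.7] w 0.8 yaxis deg 52.2 tilt -1.0 j6 -0.92
{'fx': 326.97372552433205, 'fy': 326.97372552433205, 'cx': 255.58679265009192, 'cy': 197.45960970508062, 'extrinsics': array([[ 0.60464049,  0.76601157,  0.21825709,  0.54696087],
       [ 0.79649771, -0.58188518, -0.16431992,  0.08189365],
       [ 0.00112961,  0.27319575, -0.9619578 ,  0.41496203],
       [ 0.        ,  0.        ,  0.        ,  1.        ]])}
```

View pics/w1.png

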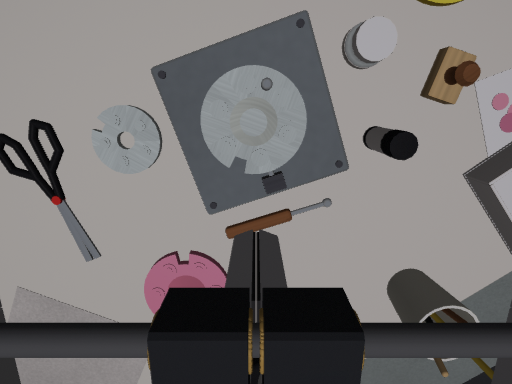

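The wrist view shows everything from above: stand corners (152,70), (305,11), (348,168), (210,214), die centre (254,120), stud (267,84), notch (239,164) and block (274,183).

```bash
cat >> h.py <<'E'
def fit(im,P,c0=(.562,.068),ztop=.037):
    Q=P.reshape(-1,3); d=np.hypot(*(Q[:,:2]-c0).T)
    m=(d<.075)&(Q[:,2]>ztop-.005)&(Q[:,2]<ztop+.004)
    from scipy.spatial import ConvexHull
    from scipy.optimize import least_squares
    X=Q[m,:2]; H=X[ConvexHull(X).vertices]
    s=least_squares(lambda p:np.hypot(*(H-p[:2]).T)-p[2],[*c0,.06],loss='soft_l1',f_scale=.001).x
    v=Q[(d<.06)&(Q[:,2]>ztop+.014)&(d>.028)]
    print('die',(s*1000).round(1),'top z',np.median(Q[m,2]).round(4))
    if len(v): 
        a=np.median(v,0); print('stud',(1000*a).round(1),len(v),'ang',np.degrees(np.arctan2(*(a[:2]-s[:2])[::-1])).round(1))
    e=Q[:,:2]-s[:2]; r=np.hypot(*e.T); an=np.degrees(np.arctan2(e[:,1],e[:,0]))
    n=(r>.049)&(r<.057)&(Q[:,2]<ztop-.008)
    print('notch low pts ang',np.percentile(an[n],[2,10,50,90,98]).round(1) if n.any() else None,n.sum())
    b=(r>.070)&(r<.088)&(Q[:,2]>.024)&(Q[:,2]<.033); print('block ang',np.percentile(an[b],[5,50,95]).round(1),b.sum())
    return s
E
python3 - <<'E'
from h import *
f=np.load('w1.npz'); fit(f['im'],f['P'])
c=[ray('wrist',*p,.014) for p in ((152,70),(305,11),(348,168),(210,214))]; print(np.round(c,4),np.mean(c,0))
print('edges',[np.degrees(np.arctan2(*(c[(i+1)%4]-c[i])[::-1])).round(1) for i in range(4)])
for n,p,z in (('stud',(267,84),.060),('notch',(239.5,164),.037),('blk',(274,183),.028),('boss',(254,121),.049),('die',(254,120),.037)): print(n,ray('wrist',*p,z).round(4))
im=cv2.resize(f['im'][50:215,170:340],None,fx=3.5,fy=3.5,interpolation=cv2.INTER_CUBIC); cv2.imwrite('pics/w1c.png',im)
E
```

```text
die [560.2  68.8  59.8] top z 0.0369
stud [591.3  46.1 350.9] 25856 ang -36.0
notch low pts ang [-65.  -63.2 -56.4 -49.6 -48.2] 84
block ang [-26.9 -18.4  -9.8] 308
[[ 0.445   0.0107]
 [ 0.5013  0.1852]
 [ 0.6771  0.1279]
 [ 0.62   -0.047 ]] [0.56084552 0.06919927]
edges [np.float64(72.1), np.float64(-18.0), np.float64(-108.1), np.float64(161.8)]
stud [0.5381 0.1039]
notch [0.589  0.0269]
blk [0.6337 0.0447]
boss [0.5599 0.0704]
die [0.5594 0.0707]
```

View pics/w1c.png

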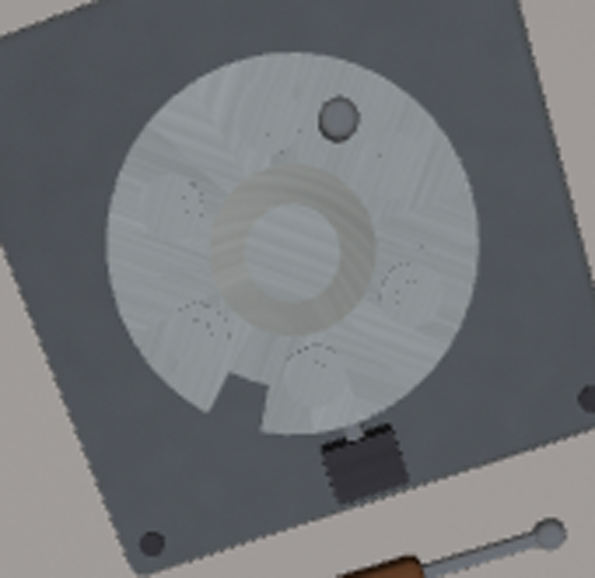

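Pin direction is −18°, the notch is at −56.5°, and the stud is at about 122.5° around (560.3, 69). That means turning the die +38.5°. With the jaw axis at 52°, this comes to a straight push of about 28 mm along tool −y.

```bash
python3 -c "
from h import *
st();print(to(.5557,.1297,.15), to(.5557,.1297,.06))"
```

```text
t 1.7 tcp [612.1  33.8 249.5] F [ 1.   1.1 -0.7] w 0.5 yaxis deg 52.8 tilt -1.0 j6 -0.93
[  99.7   42.2 -102.7] [ 189.7   42.2 -102.6]
```

```bash
python3 -m handwheel '[[[10,14,-35],0,1],[[40,28,-70],0,1],[[70,42,-103],0,1],[[100,42,-103],0,1],[[110,42,-103],0,1]]'; python3 -m handwheel '[[[0,0,0],0,1],[[30,0,0],0,1],[[60,0,0],0,1],[[70,0,0],0,1],[[70,0,0],0,1]]'; python3 -c "
from h import *
st();print(to(.5557,.1297,.06))
im,P=pts('wrist');cv2.imwrite('pics/w2.png',im)"
```

```text
time_s: 2.2
ee_pos: [0.5537, 0.1299, 0.137]
eef_rot: [-2.608, 1.565, 3.026]
force: [-0.4, -0.2, -0.3]
grip_width: 0.0004
time_s: 2.7
ee_pos: [0.5535, 0.1293, 0.0671]
eef_rot: [-2.563, 1.565, 3.071]
force: [-0.5, -0.3, 0.2]
grip_width: 0.0004
t 2.7 tcp [553.5 129.3  67.1] F [-0.5 -0.3  0.2] w 0.4 yaxis deg 52.8 tilt -1.0 j6 -0.76
[7.  1.6 1.6]
```

View pics/w2.png

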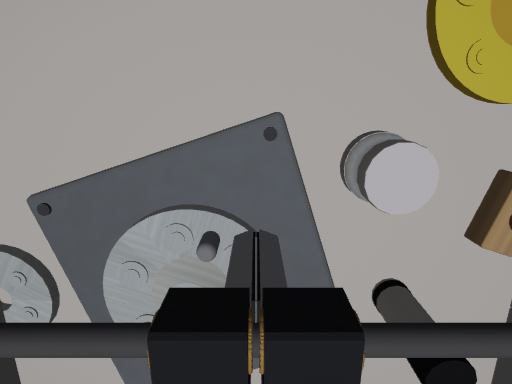

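The shut fingertip at (256,235) stands just right of the stud at (208,246), and tool −y points left, so the push direction is right. Next I lower 7 mm and push.

```bash
python3 -m handwheel '[[[7,0,1],0,1],[[7,-4,1],0,1],[[7,-8,1],0,1],[[7,-12,1],0,1],[[7,-14,1],0,1]]'; python3 -m handwheel '[[[0,-3,0],0,1],[[0,-6,0],0,1],[[0,-9,0],0,1],[[0,-12,0],0,1],[[0,-12,0],0,1]]'; python3 -c "
from h import *
st();im,P=pts('wrist');fit(im,P)
for n in ('side','scene'):
  im,P=pts(n);fit(im,P)"
```

```text
time_s: 3.25
ee_pos: [0.5462, 0.1175, 0.0616]
eef_rot: [-2.688, 1.567, 2.945]
force: [1.0, 1.7, -0.0]
grip_width: 0.0005
time_s: 3.75
ee_pos: [0.5388, 0.1077, 0.0617]
eef_rot: [-2.685, 1.567, 2.948]
force: [-0.4, 2.1, 2.7]
grip_width: 0.0001
t 3.75 tcp [538.8 107.7  61.7] F [-0.4  2.1  2.7] w 0.1 yaxis deg 52.8 tilt -1.0 j6 -0.79
die [560.5  67.8  60. ] top z 0.0369
stud [530.9 111.6  89.3] 3327 ang 124.1
notch low pts ang [109.9 116.  133.8 155.5 161.5] 74
block ang [-26.5 -23.8 -21.3] 123
die [561.4  68.1  60.3] top z 0.0369
stud [534.5 111.5 122.7] 742 ang 121.7
notch low pts ang [-173.4   29.4  113.7  165.7  177.3] 130
block ang [-26.7 -16.7  -9.4] 45
die [564.1  66.1  59.8] top z 0.0347
stud [555.1 100.1 253. ] 1757 ang 104.8
notch low pts ang [-144.5 -107.6  -21.3   96.8  141.7] 207
block ang [-26.8 -17.8 -10.1] 43
```

```bash
python3 -m handwheel '[[[0,-3,0],0,1],[[0,-6,0],0,1],[[0,-8,0],0,1],[[0,-10,0],0,1],[[0,-10,0],0,1]]'; python3 -c "
from h import *
st();im,P=pts('side');cv2.imwrite('pics/s3.png',cv2.resize(im[165:265,200:340],None,fx=5.5,fy=5.5,interpolation=cv2.INTER_CUBIC))
im,P=pts('scene');fit(im,P);cv2.imwrite('pics/sc3.png',cv2.resize(im[165:245,210:315],None,fx=6,fy=6,interpolation=cv2.INTER_CUBIC))"
```

```text
time_s: 4.4
ee_pos: [0.5329, 0.0995, 0.0616]
eef_rot: [-2.589, 1.567, 3.044]
force: [0.2, 1.0, 2.2]
grip_width: 0.0004
t 4.4 tcp [532.9  99.5  61.6] F [0.2 1.  2.2] w 0.4 yaxis deg 52.8 tilt -1.0 j6 -0.8
die [563.5  66.   60.4] top z 0.0347
stud [545.9  96.1 264.3] 1725 ang 120.3
notch low pts ang [-134.  -100.2  -25.1   99.4  141.1] 209
block ang [-26.7 -17.7 -10.2] 40
```

View pics/sc3.png

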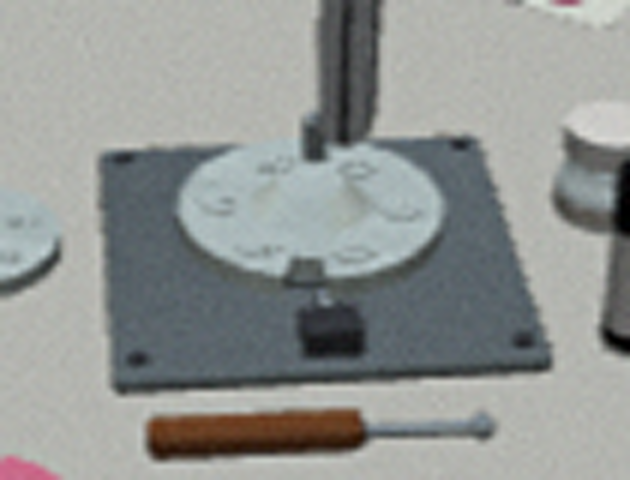

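The notch at (305,272) is still slightly left of the pin at (323,297). I'll push 3.5 mm more, then back off and rise to look from above.

```bash
python3 -m handwheel '[[[0,-1.5,0],0,1],[[0,-3.5,0],0,1],[[0,-3.5,0],0,1],[[0,0,0],0,1],[[0,12,0],0,1]]'; python3 -m handwheel '[[[-20,0,0],0,1],[[-60,20,0],0,1],[[-100,40,40],0,1],[[-120,40,80],0,1],[[-120,40,80],0,1]]'; python3 -c "
from h import *
st()
print(to(.61,.03,.25))"
```

```text
time_s: 5.0
ee_pos: [0.5402, 0.1091, 0.0615]
eef_rot: [-2.51, 1.566, 3.122]
force: [-0.5, 1.2, 0.3]
grip_width: 0.0005
time_s: 5.5
ee_pos: [0.6325, 0.0911, 0.1842]
eef_rot: [0.692, 1.57, 0.04]
force: [-1.3, -0.3, -0.9]
grip_width: 0.0005
t 5.5 tcp [632.5  91.1 184.2] F [-1.3 -0.3 -0.9] w 0.5 yaxis deg 52.6 tilt -1.0 j6 -0.83
[-65.8 -62.2  19.3]
```

```bash
python3 -m handwheel '[[[-15,-20,7],0,1],[[-30,-40,14],0,1],[[-40,-62,20],0,1],[[-40,-62,20],0,1],[[-40,-62,20],0,1]]'; python3 -c "
from h import *
st()
im,P=pts('wrist');i=camera_info('wrist');fit(im,P,(.5603,.069))
T=np.linalg.inv(i['extrinsics'])@[.5603,.069,.037,1];u=int(i['fx']*T[0]/T[2]+i['cx']);v=int(i['fy']*T[1]/T[2]+i['cy']);print(u,v)
a,b=max(u-80,0),max(v-75,0);print(a,b);cv2.imwrite('pics/w4.png',cv2.resize(im[b:v+75,a:u+80],None,fx=3.9,fy=3.9,interpolation=cv2.INTER_CUBIC)); np.savez('w4',im=im,P=P)"
```

```text
time_s: 6.0
ee_pos: [0.6107, 0.0303, 0.2236]
eef_rot: [1.136, 1.57, 0.483]
force: [0.6, -0.3, -0.3]
grip_width: 0.0004
t 6.0 tcp [610.7  30.3 223.6] F [ 0.6 -0.3 -0.3] w 0.4 yaxis deg 52.6 tilt -1.0 j6 -0.93
die [560.2  68.   59.7] top z 0.0369
stud [587.9  45.8 324.6] 28862 ang -38.8
notch low pts ang [-31.6 -30.1 -22.4 -15.7 -14.7] 100
block ang [-27.  -18.5  -9.9] 338
256 121
176 46
```

View pics/w4.png

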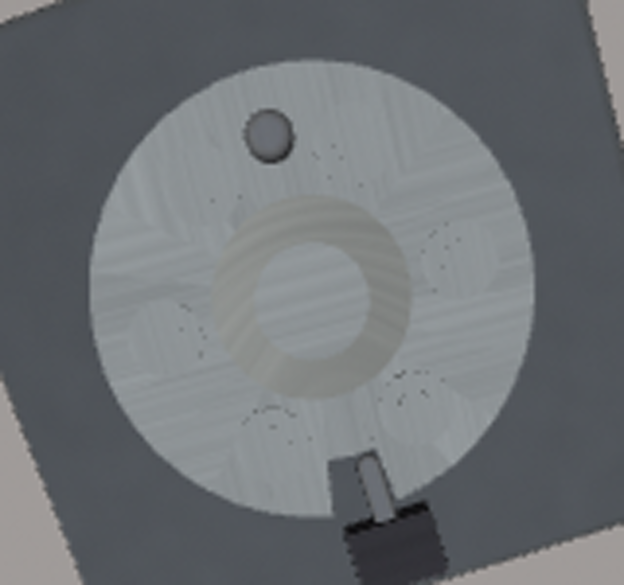

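The pin shows at (375,490) near the notch's right edge. The notch centre is at −23.1° and the pin at −18.3°, so about 4.8° is left, roughly 3.4 mm more push.

```bash
python3 -c "
from h import *
print(to(.5398,.1098,.16),to(.5398,.1098,.0615))"
```

```text
[  63.3   19.9 -104.4] [ 161.8   19.9 -104.4]
```

```bash
python3 -m handwheel '[[[10,10,-40],0,1],[[30,20,-80],0,1],[[60,20,-104],0,1],[[80,20,-104],0,1],[[100,20,-104],0,1]]'; python3 -m handwheel '[[[20,0,0],0,1],[[40,0,0],0,1],[[55,0,0],0,1],[[61,0,0],0,1],[[61,0,0],0,1]]';python3 -c "
from h import *
st();print(to(.5282,.0945,.0615))"
```

```text
time_s: 6.55
ee_pos: [0.5393, 0.1114, 0.1217]
eef_rot: [-2.619, 1.569, 3.015]
force: [0.7, 0.5, -0.5]
grip_width: 0.0006
time_s: 7.05
ee_pos: [0.5387, 0.112, 0.0597]
eef_rot: [-2.471, 1.567, -3.12]
force: [-0.5, 0.7, 0.4]
grip_width: 0.0008
t 7.05 tcp [538.7 112.   59.7] F [-0.5  0.7  0.4] w 0.8 yaxis deg 52.8 tilt -1.0 j6 -0.78
[ -1.8 -20.3   2.2]
```

```bash
python3 -m handwheel '[[[-1,-6,1],0,1],[[-1,-12,2],0,1],[[-1,-15,2],0,1],[[-1,-17.5,2],0,1],[[-1,-20.3,2],0,1]]'; python3 -m handwheel '[[[0,-0.3,0],0,1],[[0,-0.3,0],0,1],[[0,2,0],0,1],[[0,8,0],0,1],[[0,15,0],0,1]]'; python3 -m handwheel '[[[-20,0,0],0,1],[[-50,0,0],0,1],[[-80,20,0],0,1],[[-100,20,30],0,1],[[-120,20,60],0,1]]'; python3 -c "
from h import *
st()
print(to(.61,.03,.225))"
```

```text
time_s: 7.55
ee_pos: [0.5282, 0.0944, 0.0611]
eef_rot: [-2.53, 1.568, 3.104]
force: [0.9, 0.2, -0.0]
grip_width: 0.0003
time_s: 8.05
ee_pos: [0.5376, 0.1068, 0.0611]
eef_rot: [-2.53, 1.568, 3.104]
force: [0.7, 0.1, 0.3]
grip_width: 0.0004
time_s: 8.55
ee_pos: [0.5987, 0.0872, 0.1823]
eef_rot: [-2.605, 1.569, 3.031]
force: [1.0, 0.2, -0.2]
grip_width: 0.0001
t 8.55 tcp [598.7  87.2 182.3] F [ 1.   0.2 -0.2] w 0.1 yaxis deg 52.9 tilt -1.0 j6 -0.84
[-42.7 -38.9  43.5]
```

```bash
python3 -m handwheel '[[[-20,-20,22],0,1],[[-42,-39,43],0,1],[[-42,-39,43],0,1],[[-42,-39,43],0,1],[[-42,-39,43],0,1]]'; python3 -c "
from h import *
st()
im,P=pts('wrist');i=camera_info('wrist');fit(im,P,(.5603,.069))
u,v=256,121
a,b=max(u-80,0),max(v-75,0);cv2.imwrite('pics/w5.png',cv2.resize(im[b:v+75,a:u+80],None,fx=3.9,fy=3.9,interpolation=cv2.INTER_CUBIC)); np.savez('w5',im=im,P=P)
print(to(.5603,.069,.066))"
```

```text
time_s: 9.05
ee_pos: [0.6092, 0.0312, 0.2232]
eef_rot: [-2.595, 1.567, 3.041]
force: [-0.3, -0.2, -0.5]
grip_width: 0.0004
t 9.05 tcp [609.2  31.2 223.2] F [-0.3 -0.2 -0.5] w 0.4 yaxis deg 53.0 tilt -1.0 j6 -0.93
die [559.6  67.7  59.8] top z 0.0372
stud [587.7  45.4 324.6] 27840 ang -38.4
notch low pts ang [-25.3 -23.7 -17.  -10.4  -8.8] 101
block ang [-26.9 -18.2 -10. ] 348
[157.4   1.  -61.3]
```

View pics/w5.png

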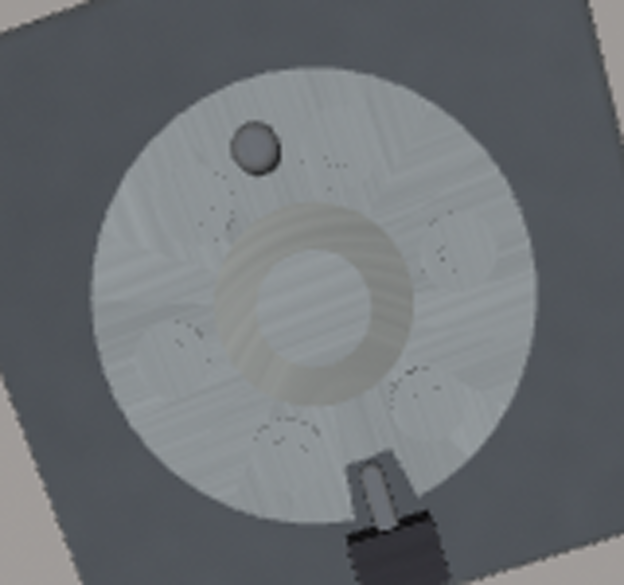

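The notch now straddles the pin, with the pin at (380,495) in the middle of the gap: notch −17.0°, pin −18.2°, inside the ±4° of play. Next I move over the boss and press.

```bash
python3 -m handwheel '[[[30,0,-30],0,1],[[70,0,-61],0,1],[[110,1,-61],0,1],[[130,1,-61],0,1],[[140,1,-61],0,1]]'; python3 -m handwheel '[[[0,0,0],0,1],[[0,0,0],0,1],[[10,0,0],0,1],[[14,0,0],0,1],[[14,0,0],0,1]]'; python3 -c "
from h import *
st()
print(to(.5601,.0688,.06))"
```

```text
time_s: 9.6
ee_pos: [0.5593, 0.0697, 0.081]
eef_rot: [-2.517, 1.564, 3.121]
force: [0.2, -0.5, 0.6]
grip_width: 0.0005
time_s: 10.1
ee_pos: [0.5589, 0.0697, 0.0665]
eef_rot: [-2.508, 1.563, 3.13]
force: [0.4, 0.0, 0.5]
grip_width: 0.0007
t 10.1 tcp [558.9  69.7  66.5] F [0.4 0.  0.5] w 0.7 yaxis deg 53.1 tilt -1.0 j6 -0.87
[6.5 0.  1.5]
```

```bash
python3 -m handwheel '[[[1.5,0,1.5],0,1],[[3,0,1.5],0,1],[[4,0,1.5],0,1],[[5,0,1.5],0,1],[[6,0,1.5],0,1]]'; python3 -m handwheel '[[[1,0,0],0,1],[[1.5,0,0],0,1],[[2,0,0],0,1],[[2.5,0,0],0,1],[[2.5,0,0],0,1]]'; python3 -c "
from h import *
st()"
```

```text
time_s: 10.6
ee_pos: [0.5603, 0.0687, 0.0608]
eef_rot: [-2.499, 1.564, 3.139]
force: [-0.1, -1.0, 3.6]
grip_width: 0.0005
time_s: 11.1
ee_pos: [0.5603, 0.0687, 0.0583]
eef_rot: [-2.497, 1.564, 3.141]
force: [-0.5, -0.5, 4.0]
grip_width: 0.0005
t 11.1 tcp [560.3  68.7  58.3] F [-0.5 -0.5  4. ] w 0.5 yaxis deg 53.1 tilt -1.0 j6 -0.87
```

It is sliding down at about 4 N. I'll continue in small steps until the force rises.

```bash
python3 -m handwheel '[[[0.5,0,0],0,1],[[1,0,0],0,1],[[1.3,0,0],0,1],[[1.5,0,0],0,1],[[1.5,0,0],0,1]]'; python3 -m handwheel '[[[0.2,0,0],0,1],[[0.4,0,0],0,1],[[0.6,0,0],0,1],[[0.7,0,0],0,1],[[0.7,0,0],0,1]]'
```

```text
time_s: 11.6
ee_pos: [0.5603, 0.0687, 0.0568]
eef_rot: [-2.5, 1.564, 3.139]
force: [-0.7, -1.3, 4.6]
grip_width: 0.0006
time_s: 12.1
ee_pos: [0.5604, 0.0687, 0.0563]
eef_rot: [-2.502, 1.564, 3.137]
force: [-1.1, -1.2, 7.2]
grip_width: 0.0003
```

```bash
python3 -m handwheel '[[[0.2,0,0],0,1],[[0.3,0,0],0,1],[[0.4,0,0],0,1],[[0.4,0,0],0,1],[[0.4,0,0],0,1]]'
```

```text
time_s: 12.6
ee_pos: [0.5604, 0.0687, 0.0562]
eef_rot: [-2.502, 1.564, 3.137]
force: [-3.0, -0.8, 9.2]
grip_width: 0.0004
```

```bash
python3 -m handwheel '[[[0.2,0,0],0,1],[[0.4,0,0],0,1],[[0.6,0,0],0,1],[[0.6,0,0],0,1],[[0.6,0,0],0,1]]'
```

```text
time_s: 13.1
ee_pos: [0.5604, 0.0687, 0.0562]
eef_rot: [-2.498, 1.564, 3.14]
force: [-4.0, -1.8, 10.9]
grip_width: 0.0002
```

The tool no longer moves (z 56.2 mm) while the force climbs to 11 N, so this is the firm stop. I'll retreat straight up and check.

```bash
python3 -m handwheel '[[[-1,0,0],0,1],[[-10,0,0],0,1],[[-50,0,0],0,1],[[-90,0,0],0,1],[[-130,0,0],0,1]]'; python3 -m handwheel '[[[-20,0,30],0,1],[[-35,0,62],0,1],[[-35,0,62],0,1],[[-35,0,62],0,1],[[-35,0,62],0,1]]'; python3 -c "
from h import *
st()
im,P=pts('wrist');s=fit(im,P,(.5603,.069),.030)
Q=P.reshape(-1,3);e=Q[:,:2]-[.5603,.069];r=np.hypot(*e.T);a=np.degrees(np.arctan2(e[:,1],e[:,0]))
for k in range(-180,180,45):
  m=(r>.03)&(r<.043)&(a>k)&(a<k+45);print(k,(1000*np.nanmedian(Q[m,2])).round(1),end='; ')
m=r<.012;print('boss',1000*np.median(Q[m,2]))
m=(r>.075)&(r<.085)&(abs(a-60)<20);print('stand',1000*np.median(Q[m,2]))
cv2.imwrite('pics/w6.png',cv2.resize(im[0:280],None,fx=1.5,fy=1.5))
im,P=pts('scene');cv2.imwrite('pics/sc6.png',cv2.resize(im[140:270,140:370],None,fx=3.4,fy=3.4,interpolation=cv2.INTER_CUBIC))"
```

```text
time_s: 13.6
ee_pos: [0.5609, 0.0688, 0.188]
eef_rot: [-2.507, 1.564, 3.131]
force: [-1.1, -0.1, 0.5]
grip_width: 0.0005
time_s: 14.1
ee_pos: [0.6099, 0.032, 0.2219]
eef_rot: [-2.526, 1.562, 3.113]
force: [-0.8, -0.1, -0.9]
grip_width: 0.0006
t 14.1 tcp [609.9  32.  221.9] F [-0.8 -0.1 -0.9] w 0.6 yaxis deg 53.1 tilt -1.0 j6 -0.93
die [560.7  67.4  60.3] top z 0.0305
stud [588.   46.7 323.5] 28687 ang -37.2
notch low pts ang [-25.8 -24.9 -13.6  -9.3  -8.3] 59
block ang [-26.9 -18.2  -9.7] 330
-180 30.9; -135 30.8; -90 328.9; -45 329.0; 0 317.2; 45 31.0; 90 30.5; 135 30.9; boss 42.13102555069692
stand 14.241457925738638
```

View pics/w6.png

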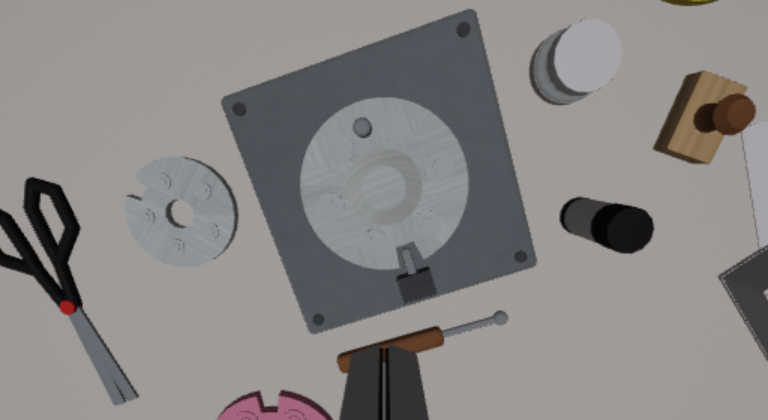

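View pics/sc6.png

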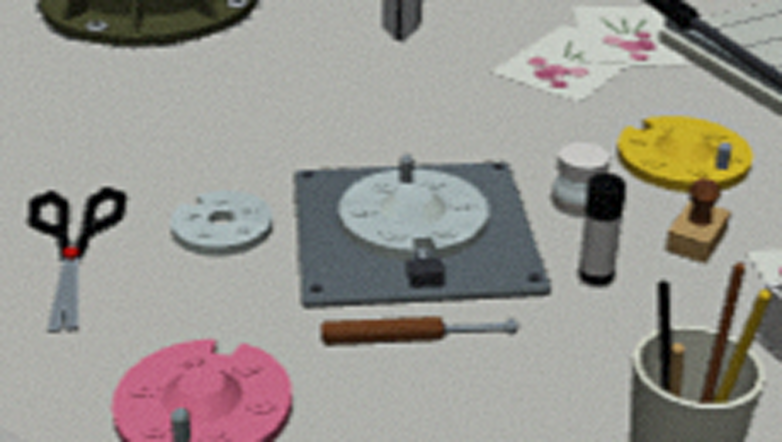

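The wrist view shows the pin at (410,262) in the notch, and the bystanders are where they were. The boss is at 42.1 mm and the plate top at about 30.8 mm on the clear sectors, which matches the seated height.

```bash
python3 -c "
from station import *
hand_in()"
```

```text
the job is handed in; nothing more can be done
```

The die plate is turned, pressed fully home over the locating pin, and handed in at about 14 s of the 72 s allowed.

- **Turning:** I pushed the stud sideways with the shut fingertips in two passes, turning the plate about 39° in all. After the first pass the notch was still about 5° short, so I looked from above and made a small second push. That left the notch at −17.0° and the pin at −18.2°, within the ±4° of play.
- **Pressing:** I pressed on the centre boss in small steps. It slid at about 4 N, then came to a firm stop. I stopped at 11 N vertical force.
- **Last checks:** The boss top measured 42.1 mm (42 mm is seated). The plate's top was level at 30.5–31.0 mm in the five sectors with a clean reading. The pin shows inside the notch. The other things on the table look unmoved in the pictures; I did not measure them. The hand is well clear, with the TCP at a height of about 222 mm.
- **Readings that failed or disagreed:**
  - Plate heights in three sectors were unusable, because gripper pixels got into them.
  - My automatic stud angle from the wrist camera was wrong for the same reason, so I used pixel positions instead.
  - The scene camera put the centre a few millimetres off from the wrist camera; I used the wrist values.

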